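# Load the sprung tin dispenser

### The job

Restock the spring-loaded dispenser tray: pull its follower back by the knob and park the knob in the side notch of the catch, stand the two small rectangular tins upright in the track in front of the follower, then take the knob out of the notch and ease the follower gently forward, without letting it slam, until it holds both tins against the front stop. Feel for the end of the slot and do not force the knob or the tins; leave the spice jar and the round can where they are.

Things in the scene. Friction and masses are not known exactly. Their poses are not given: they have to be found in the camera images.
- tray: Grey feed tray fixed on the bench, base 240 x 125 x 8 mm. Origin mid-track at bench height; x runs along the track in the pull-back direction (to the rear), y towards the knob side, z up. The base spans x -120 to 120, y -40 to 85. Track floor 8 mm above the bench; side walls with inner faces at y = -29.5 and 29.5 up to 25 mm above the bench, then lips flared outward to y = 36 and -36, tops 33 mm above the bench.
- track_front (a point): Front end of the track: middle of the foot of the front stop, on the track floor, at tray (-105, 0, 8) mm. The stop's inner face stands here; its top is 48 mm above the bench. Axes as the tray.
- slot_start (a point): Where the knob's 8 mm stem is with the follower forward: tray (-67, 50, 8) mm. From here it slides straight to the rear along a steel catch plate (tray y 55 to 76, top 29 mm above the bench), 1.5 mm away; at the rear the plate has a 13 mm long notch opening to +y, then an end stop across its path. The plate's place along x varies and is not measured: feel for the stop. Over 25 N of stem on plate is forcing.
- follower (a joint): How far the black follower is pulled back (m); 0 is forward. The stem meets the end stop somewhere from 0.095 to 0.135; parked in the notch it rests on the front edge, 5 mm short of that. Pushing face at tray x = -0.102 + value, top 45 mm above the bench. A spring (60 N/m, 3 N at 0, 10 N at 0.12) drives it forward. 0.069 with both tins home. Over 0.30 m/s forward is slamming.
- latch_knob: Plain steel upright cylindrical knob, 18 mm diameter, from 42 to 76 mm above the bench; origin on its axis, 60 mm above the bench. On an arm of the follower (tops out at 42 mm), at tray x = -0.067 + follower value. Slides sideways on the arm (0.5 N friction, plus the stem's rubbing) from tray y = 0.050 (slot) to 0.064 (fully in the notch), where it stays parked when let go.
- tin_a: Small plain steel rectangular tin, 36 (x) x 56 (y) x 70 (z) mm, 0.1 to 0.2 kg, standing upright; origin at the centre of its underside. In the track its 56 mm side goes across the track. Pressed on the tray with over 40 N it counts as dented.
- tin_b: A second tin, identical to tin_a. The order of the two does not matter.
- spice_jar: Round spice jar with black cap, 48 mm diameter, 85 mm tall, origin at the centre of its underside. Not to be moved.
- round_can: Plain round can, 58 mm diameter, 60 mm tall, origin at the centre of its underside. Not to be moved.
Mind the look-alikes: they are no part of the job. Leave any pink look-alike of the tin_a alone.

How it is judged:
By the outcome, as a careful person would: the job done as asked, in the order asked, and still so for the second after the job is handed in, with the robot touching nothing.
It also fails if it takes over 72 s, if anything falls off the work surface, if the arm or the gripper's body presses on something with over 40 N, if the wrist force passes 120 N, or if a joint passes its speed limit or range.

### The arm

A 6-joint arm with a two-finger parallel gripper is mounted at the origin on the work surface. World frame = base frame: x ahead of the robot, y to its left, z up, the work surface at z = 0. Lengths are in m, angles in rad, forces in N, time in s.
With the tool pointing down it reaches from about 0.225 to 0.875 m from the base axis. Payload 3.4 kg.
Tool frame: the origin (TCP) lies midway between the tips of the shut fingers; the grasp point (between the pads) lies 19 mm behind it; z points along the fingers, y is the line along which they close (so a half turn about z gives the same grasp; the last joint's range is limited). The gripper opens to 85 mm and grips with 20 to 120 N. Pads are 22 mm wide; open, the fingers measure 114 mm over their backs; the gripper's body (76 mm by 85 mm) begins 54 mm behind the grasp point. The pads swing forward as they close: fully open they stand 13 mm farther back than shut.
Start: joints at [1.203, 0.276, 1.505, -0, 1.361, -0.121], TCP at [0.14, 0.558, 0.231] pointing down, gripper open.
Joint ranges: [-2.89, 2.89], [-0.75, 2.08], [0.22, 2.7], [-1.18, 4.32], [0.11, 2.71], [-2.7, 2.7]. Speed limits (rad/s): [2.57, 2.57, 3.14, 3.14, 3.14, 3.14].

### API

Orientations are given as a unit quaternion [w, x, y, z].
In Python, from rig import * gives the robot as it stands.
- The arm moves only by the tool apply_moves, never from a script. Its argument "steps" is one flat list of numbers, 4 for each row, row after row: the shift along the world's x, y, z in cm, then the turn about the world's z in degrees. A call has 1 to 8 rows; each row is the pose to reach, as a shift and turn from the pose commanded when the call began; what a row does not reach only later rows make up. A row lasts 1/12 s, in which the tool goes at most 41.7 mm and 7.16 degrees, less where a joint would pass 70% of its speed; a pose out of reach is approached as far as the arm can. A call with a gripper value outside its range is refused whole. "jaw" is the closure in counts, from 0 (fully open) to 255 (shut), set as the call begins (left out, the last holds). The fingers move at their own pace and stop on an object; "newtons" is the grip in N (left out, the last holds). Time passes only in rows, so rows that repeat a pose let the fingers close. It gives the time, the measured TCP pose, the force, the opening and the grip force at its end, in the units of the state.
- get_state(): the state, without advancing time (a new reading comes with each control period).
- get_image(name): name is "side" or "top"; returns the picture (400x640x3 uint8, red, green, blue); there is no depth.
- calibration(name): a dict with "fx", "fy", "cx", "cy" (pixels), "xyz" and "rotation" of the camera in the world. Camera axes: x right, y up, looking along -z (the intrinsics and any distortion apply to the point x, -y, -z); pixel columns grow to the right and rows downward; lengths in m; the calibration is good to about 2 mm. A picture is of the moment at which its call begins. calibration takes no time and is no camera call.
- sign_off(): hands the job in; it is judged then, once.
The state is a dict: "clock": time; "qpos": joint angles; "qd": joint speeds; "effort": joint torques, N m; "position": TCP position; "ee_rot": TCP orientation; "contact_force": force on the tool from outside, world axes, zero at the start; "moment": the same for the moment, N m; "width": finger opening in m; "gripper_force": force on a finger pad.
Only numpy, scipy, OpenCV 4.12 (cv2) and the standard library are available. Lean on these libraries where they do the work, as an engineer would, in place of code of your own. Each camera call takes 0.05 s, during which the arm holds its last target. There are 200 camera calls.

## Working session

There is one attempt and no reset: what is moved stays moved. The work goes in short steps, Python scripts to look and compute and a tool call to move; the robot and the scene stay as the last step left them, time stands still between calls to the robot, and variables do not carry over. Pictures are saved under pics/ and viewed, at most 12 in all, crops included, and the job is handed in when it is done.

Besides the shell and the picture viewer there is one more tool, called after ">>>" as name(argument=value, ...) on one line, values as JSON. apply_moves: Moves the arm, as the interface text tells. Its arguments: {"type":"object","properties":{"steps":{"type":"array","items":{"type":"number"}},"jaw":{"type":"number"},"newtons":{"type":"number"}},"required":["steps"]}

```bash
mkdir -p pics; python3 - <<'E'
from rig import *
import cv2
for n in ("top","side"):
    im=get_image(n); cv2.imwrite(f"pics/{n}0.png",im[:,:,::-1]); print(n,calibration(n))
s=get_state();print(s)
E
```

```text
top {'fx': 501.7390672033388, 'fy': 501.7390672033388, 'cx': 314.6393946277228, 'cy': 200.90829768617684, 'xyz': array([ 0.4575244 , -0.10240319,  1.18187144]), 'rotation': array([-0.70549252, -0.02407906,  0.02773831,  0.70776486])}
side {'fx': 395.36642373883876, 'fy': 395.36642373883876, 'cx': 322.4542136354782, 'cy': 201.79892255325174, 'xyz': array([0.29043682, 0.48884526, 0.51607519]), 'rotation': array([-0.16777537, -0.09938563,  0.45702063,  0.86781684])}
{'clock': 0.1, 'qpos': array([ 1.20299331e+00,  2.76519967e-01,  1.50599379e+00,  1.73419103e-05,
        1.36071084e+00, -1.20981886e-01]), 'qd': array([-0.00132377, -0.00287414, -0.0024171 , -0.00019424,  0.00222771,
       -0.00162816]), 'effort': array([ 2.43966424e-03, -4.17706275e+01, -2.46401632e+01, -1.47125743e-04,
        5.91059506e-03,  2.47318360e-05]), 'position': array([0.14030509, 0.55713684, 0.23053802]), 'ee_rot': array([-2.05665277e-04,  1.23099305e-01,  9.92394022e-01, -7.89674221e-04]), 'contact_force': array([0.51123487, 0.08598449, 0.39104674]), 'moment': array([-0.03840075,  0.01258277,  0.00408924]), 'gripper_force': 0.0, 'width': 0.08539297957248788}
```

View pics/top0.png

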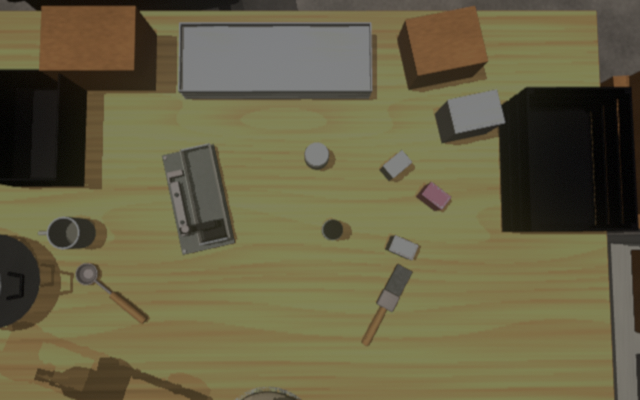

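View pics/side0.png

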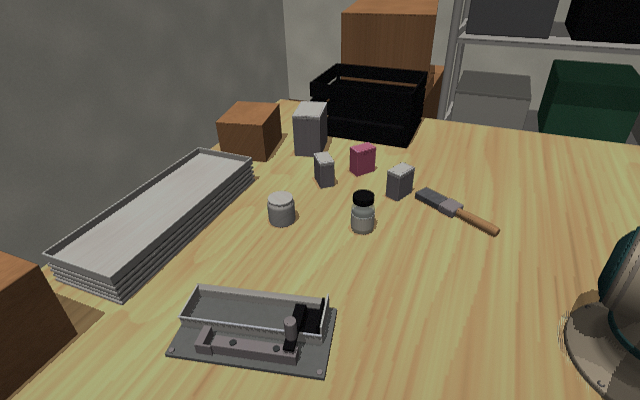

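Top view: the tray is at about (198,198), its follower at the robot-side end near (213,232) and the knob side to the left. The tins are at (397,166) and (404,247), with the pink one at (435,196). The jar is at (333,230) and the can at (317,155). Next I'll zoom in for exact corners.

```bash
cat > h.py <<'E'
import numpy as np, cv2
from rig import *
from scipy.spatial.transform import Rotation as R
def cam(n):
    c=calibration(n); q=c["rotation"]; return c, R.from_quat([q[1],q[2],q[3],q[0]]).as_matrix(), c["xyz"]
def ray(n,u,v,z):
    c,M,p=cam(n); d=M@np.array([(u-c["cx"])/c["fx"],-(v-c["cy"])/c["fy"],-1]); return p+d*(z-p[2])/d[2]
def proj(n,P):
    c,M,p=cam(n); q=(np.atleast_2d(P)-p)@M; return np.c_[c["cx"]+c["fx"]*q[:,0]/-q[:,2], c["cy"]-c["fy"]*q[:,1]/-q[:,2]]
E
python3 - <<'E'
from h import *
print({k:v for k,v in calibration("top").items() if k not in("xyz","rotation")}.keys())
im=cv2.imread("pics/top0.png")
a=cv2.resize(im[138:262,150:245],None,fx=4.8,fy=4.8,interpolation=cv2.INTER_CUBIC)
b=cv2.resize(im[145:265,385:451],None,fx=4.95,fy=4.95,interpolation=cv2.INTER_CUBIC)
print(a.shape,b.shape)
o=np.zeros((600,800,3),np.uint8); o[:a.shape[0],:a.shape[1]]=a; o[:b.shape[0],470:470+b.shape[1]]=b
cv2.imwrite("pics/crop1.png",cv2.convertScaleAbs(o,alpha=1.6))
E
```

```text
dict_keys(['fx', 'fy', 'cx', 'cy'])
(595, 456, 3) (594, 327, 3)
```

View pics/crop1.png

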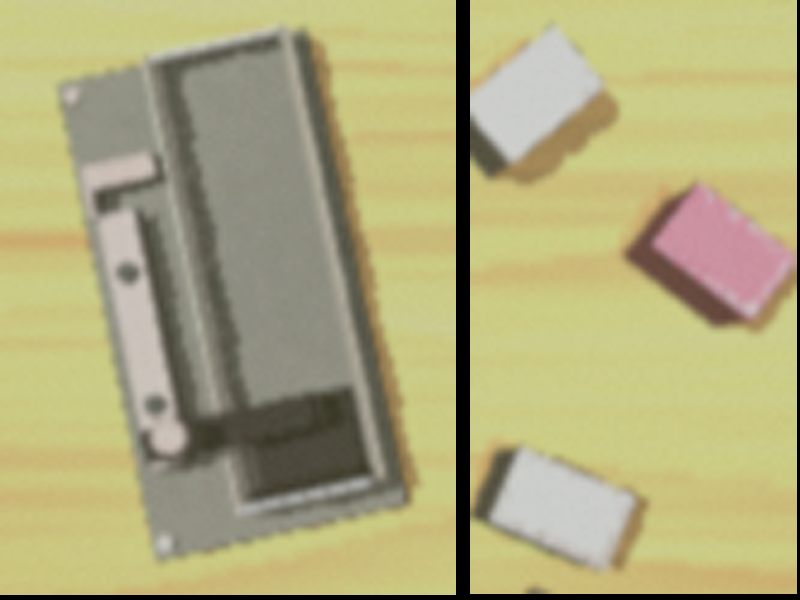

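The crop shows the tray base corners at (60,85), (157,560) and (408,503), and the knob top at (168,438). The tin tops are the two white quads, and the notch is near (110,200).

```bash
python3 - <<'E'
from h import *
from scipy.optimize import least_squares
im=cv2.imread("pics/top0.png")
px=lambda a,b:(150+(a-2)/4.8,138+(b-2)/4.8)
obs=np.array([px(60,85),px(157,560),px(408,503),px(168,438)])
loc=np.array([(120,85,8),(-120,85,8),(-120,-40,8),(-67,50,76)])/1000
def W(p,l): return np.c_[p[0]+np.cos(p[2])*l[:,0]-np.sin(p[2])*l[:,1],p[1]+np.sin(p[2])*l[:,0]+np.cos(p[2])*l[:,1],l[:,2]]
r=least_squares(lambda p:(proj("top",W(p,loc))-obs).ravel(),[.45,.17,.2]); p=r.x
print("tray",p,np.degrees(p[2]),r.fun.round(2))
# joint check in side view
print("side proj: base corners, knob top",proj("side",W(p,loc)).round(0).tolist())
print("knob",W(p,loc[3:]))
hsv=cv2.cvtColor(im,cv2.COLOR_BGR2HSV)
m=((hsv[...,1]<40)&(hsv[...,2]>105)).astype(np.uint8)
n,l,st,c=cv2.connectedComponentsWithStats(m)
for i in range(1,n):
    if 150<st[i,4]<2000 and 290<c[i][0]<460 and c[i][1]>130 and c[i][1]<270:
        pts=np.argwhere(l==i)[:,::-1].astype(float)
        w=np.array([ray("top",u,v,.07)[:2] for u,v in pts]); 
        (cx,cy),(a,b),ang=cv2.minAreaRect((w*1000).astype(np.float32))
        e,v=np.linalg.eigh(np.cov(w.T)); L=v[:,1]
        print(c[i].round(1),st[i,4],"ctr",w.mean(0).round(4),"rect",round(cx),round(cy),round(a),round(b),"long dir deg",np.degrees(np.arctan2(L[1],L[0])).round(1),(np.sqrt(12*e)*1000).round(1),"side",proj("side",[[*w.mean(0),.07]]).round(0))
print("jar",ray("top",333,229,.085),"can",ray("top",317,155,.06))
s=get_state(); q=s["ee_rot"]; print(R.from_quat([q[1],q[2],q[3],q[0]]).as_matrix().round(3))
E
```

```text
tray [0.55496848 0.14276403 0.21788166] 12.483699579301593 [-0.4  -0.46 -0.16  0.38  0.19  0.41  0.34 -0.32]
side proj: base corners, knob top [[163.0, 352.0], [323.0, 377.0], [336.0, 307.0], [289.0, 319.0]]
knob [[0.47874443 0.17709906 0.076     ]]
[316.1 153.6] 417 ctr [ 0.6454 -0.112 ] rect 644 -112 49 50 long dir deg 97.1 [44.3 45.6] side [[279. 193.]]
[397.3 163.5] 399 ctr [ 0.6224 -0.2935] rect 623 -294 36 55 long dir deg 129.5 [36.4 55.1] side [[323. 156.]]
[403.4 247.2] 402 ctr [ 0.4361 -0.3041] rect 436 -304 55 36 long dir deg 65.9 [35.3 55.4] side [[400. 168.]]
jar [ 0.4764339  -0.14810168  0.085     ] can [ 0.64378165 -0.11403494  0.06      ]
[[-0.97   0.244 -0.001]
 [ 0.244  0.97  -0.002]
 [ 0.    -0.002 -1.   ]]
```

```bash
cat >> h.py <<'E'
T=np.array([0.55497,0.14276]); TH=0.21788
TM=np.array([[np.cos(TH),-np.sin(TH)],[np.sin(TH),np.cos(TH)]])
def t2w(x,y): return T+TM@np.array([x,y])
def w2t(P): return TM.T@(np.asarray(P)[:2]-T)
def st():
    s=get_state(); q=s["ee_rot"]; m=R.from_quat([q[1],q[2],q[3],q[0]]).as_matrix()
    return s, np.degrees(np.arctan2(m[1,1],m[0,1]))
E
python3 - <<'E'
from h import *
print("stop face tray xy",w2t(ray("top",150+121/4.8,138+183/4.8,.029))*1000)
print("notch front edge",w2t(ray("top",150+118/4.8,138+209/4.8,.029))*1000)
for v in (.104,.107): print(t2w(-.0495,0), t2w(-.087,0))
E
```

```text
stop face tray xy [59.71564978 58.97539607]
notch front edge [47.70468769 62.89143155]
[0.50664028 0.13206007] [0.47002686 0.12395406]
[0.50664028 0.13206007] [0.47002686 0.12395406]
```

>>> apply_moves(steps=[2.7,-3.0,-0.9,-7,5.4,-6.0,-1.8,-14,8.1,-9.0,-2.7,-21,10.8,-12.0,-3.6,-28,13.5,-15.0,-4.5,-35,16.2,-18.0,-5.4,-42,18.9,-21.0,-6.3,-49,21.6,-24.0,-7.2,-56], jaw=110, newtons=40)

```text
clock: 0.77
position: [0.3571, 0.3158, 0.1588]
ee_rot: [-0.0, 0.577, 0.817, -0.0]
contact_force: [0.1, 0.5, 0.1]
width: 0.0486
gripper_force: 0.0
```

>>> apply_moves(steps=[3.0,-3.5,0,-3,6.0,-7.0,0,-7.1,9.0,-10.4,0,-7.1,12.2,-13.9,-0.6,-7.1,12.2,-13.9,-4.0,-7.1,12.2,-13.9,-7.5,-7.1,12.2,-13.9,-10.5,-7.1,12.2,-13.9,-11.2,-7.1])

```text
clock: 1.43
position: [0.4748, 0.177, 0.0429]
ee_rot: [-0.003, 0.625, 0.781, -0.004]
contact_force: [-0.5, -0.6, 0.5]
width: 0.0489
gripper_force: 0.0
```

```bash
python3 - <<'E'
from h import *
im=get_image("side")
cv2.imwrite("pics/s1.png",cv2.resize(im[230:390,150:350,::-1],None,fx=3.5,fy=3.5,interpolation=cv2.INTER_CUBIC))
s,y=st();print(s["position"],y,w2t(s["position"]))
E
```

```text
[0.4752834  0.17748514 0.0436288 ] 12.71243684312572 [-0.07029645  0.05112923]
```

View pics/s1.png

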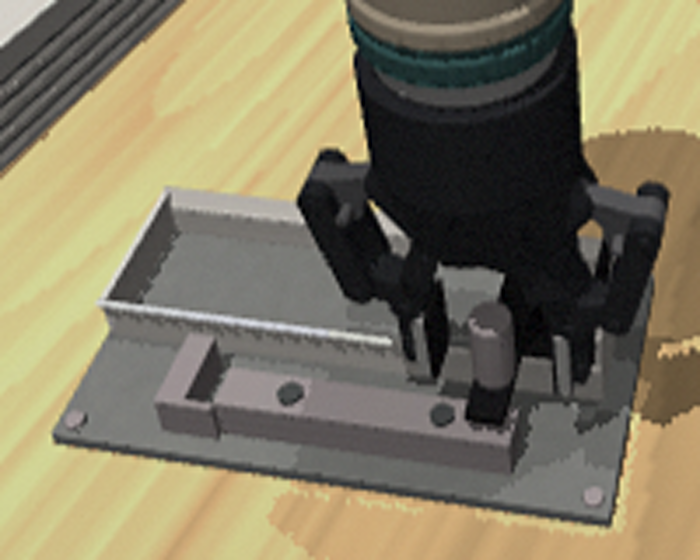

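The knob (490,340 in the crop) stands between the fingers, so I'll close on it.

>>> apply_moves(steps=[0,0,0,0,0,0,0,0,0,0,0,0,0,0,0,0,0,0,0,0], jaw=255)

```text
clock: 1.9
position: [0.4785, 0.179, 0.049]
ee_rot: [0.0, 0.624, 0.781, 0.001]
contact_force: [-3.7, -0.7, 7.3]
width: 0.0168
gripper_force: 39.1
```

```bash
python3 - <<'E'
from h import *
s,y=st();print(s["position"],y,w2t(s["position"]),s["contact_force"],TM.T@s["contact_force"][:2],s["width"])
E
```

```text
[0.47851532 0.17899994 0.04904069] 12.794700130336098 [-0.06681349  0.05190962] [-3.7400689  -0.69624357  7.30018295] [-3.802146    0.12867125] 0.016773968239804895
```

>>> apply_moves(steps=[0.98,0.22,0.25,0,2.93,0.65,0.25,0,4.88,1.08,0.25,0,6.83,1.51,0.25,0,8.3,1.84,0.25,0,9.76,2.16,0.25,0,10.74,2.38,0.25,0,10.74,2.38,0.25,0])

```text
clock: 2.57
position: [0.5831, 0.2024, 0.0491]
ee_rot: [-0.003, 0.624, 0.781, -0.003]
contact_force: [-9.1, -0.3, 1.7]
width: 0.0168
gripper_force: 41.6
```

```bash
cat > p.py <<'E'
from h import *
s,y=st();print(s["clock"],s["position"].round(4),round(y,1),"tray",(w2t(s["position"])*1000).round(1),"F tray",(TM.T@s["contact_force"][:2]).round(1),s["contact_force"][2].round(1),s["width"].round(4),s["gripper_force"])
E
python3 p.py
```

```text
Traceback (most recent call last):
  File "p.py", line 2, in <module>
    s,y=st();print(s["clock"],s["position"].round(4),round(y,1),"tray",(w2t(s["position"])*1000).round(1),"F tray",(TM.T@s["contact_force"][:2]).round(1),s["contact_force"][2].round(1),s["width"].round(4),s["gripper_force"])
                                                                                                                                                                                         ^^^^^^^^^^^^^^^^
AttributeError: 'float' object has no attribute 'round'
```

>>> apply_moves(steps=[0.2,0.04,0,0,0.4,0.09,0,0,0.6,0.13,0,0,0.8,0.18,0,0,0.8,0.18,0,0])

```text
clock: 2.98
position: [0.5886, 0.2036, 0.0491]
ee_rot: [-0.003, 0.624, 0.781, -0.004]
contact_force: [-9.7, -2.8, 1.5]
width: 0.0166
gripper_force: 41.8
```

```bash
sed -i 's/s\["width"\].round(4)/s["width"]/; s/s\["contact_force"\]\[2\].round(1)/s["contact_force"][2]/' p.py; python3 p.py
```

```text
2.9833 [0.5886 0.2036 0.0491] 12.8 tray [46.  52.2] F tray [-10.1  -0.7] 1.4852536884817489 0.01660025050283275 41.80323600769043
```

>>> apply_moves(steps=[0.1,0.02,0,0,0.2,0.04,0,0,0.3,0.07,0,0,0.4,0.09,0,0,0.5,0.11,0,0,0.5,0.11,0,0])

```text
clock: 3.48
position: [0.5932, 0.2047, 0.0492]
ee_rot: [-0.004, 0.624, 0.781, -0.004]
contact_force: [-9.9, -2.0, 0.2]
width: 0.0166
gripper_force: 41.8
```

>>> apply_moves(steps=[0.1,0.02,0,0,0.2,0.04,0,0,0.3,0.07,0,0,0.3,0.07,0,0])

```text
clock: 3.82
position: [0.5961, 0.2053, 0.0492]
ee_rot: [-0.004, 0.624, 0.781, -0.004]
contact_force: [-10.0, -2.1, 1.5]
width: 0.0168
gripper_force: 41.8
```

>>> apply_moves(steps=[0.1,0.02,0,0,0.2,0.04,0,0,0.2,0.04,0,0])

```text
clock: 4.07
position: [0.598, 0.2057, 0.0491]
ee_rot: [-0.004, 0.624, 0.781, -0.004]
contact_force: [-10.5, -1.5, 0.9]
width: 0.0166
gripper_force: 41.8
```

Follower is at about 0.1226. Keep feeling for the stop in small steps.

>>> apply_moves(steps=[0.1,0.02,0,0,0.15,0.03,0,0,0.15,0.03,0,0])

```text
clock: 4.32
position: [0.5986, 0.2059, 0.0491]
ee_rot: [-0.004, 0.624, 0.781, -0.005]
contact_force: [-11.0, -2.4, 3.1]
width: 0.0169
gripper_force: 42.0
```

>>> apply_moves(steps=[0.1,0.02,0,0,0.1,0.02,0,0,0.1,0.02,0,0])

```text
clock: 4.57
position: [0.5987, 0.2059, 0.0491]
ee_rot: [-0.005, 0.624, 0.781, -0.006]
contact_force: [-14.1, -3.0, 3.2]
width: 0.0165
gripper_force: 42.1
```

>>> apply_moves(steps=[-0.2,-0.04,0,0,-0.42,-0.09,0,0,-0.42,-0.09,0,0,-0.42,-0.09,0,0])

```text
clock: 4.9
position: [0.5959, 0.2053, 0.0491]
ee_rot: [-0.004, 0.624, 0.781, -0.005]
contact_force: [-10.7, -1.6, 0.8]
width: 0.0167
gripper_force: 41.8
```

```bash
python3 p.py
```

```text
4.9 [0.5959 0.2053 0.0491] 12.8 tray [53.5 52.2] F tray [-10.8   0.7] 0.7994348611511706 0.01665986297692358 41.809768080711365
```

>>> apply_moves(steps=[-0.05,0.25,0,0,-0.11,0.5,0,0,-0.17,0.75,0,0,-0.22,1.0,0,0,-0.28,1.25,0,0,-0.3,1.35,0,0,-0.3,1.35,0,0])

```text
clock: 5.48
position: [0.5931, 0.2188, 0.0491]
ee_rot: [-0.004, 0.624, 0.782, -0.005]
contact_force: [-10.5, -2.4, 2.2]
width: 0.0165
gripper_force: 41.8
```

```bash
python3 p.py
```

```text
5.4833 [0.5931 0.2188 0.0491] 12.8 tray [53.7 66. ] F tray [-10.8  -0.1] 2.1576756249658438 0.016546365058992724 41.81277573108673
```

>>> apply_moves(steps=[-0.1,-0.02,0,0,-0.2,-0.04,0,0,-0.28,-0.06,0,0,-0.36,-0.08,0,0,-0.36,-0.08,0,0])

```text
clock: 5.9
position: [0.5904, 0.2182, 0.0492]
ee_rot: [-0.003, 0.624, 0.781, -0.004]
contact_force: [-8.3, -0.8, 0.3]
width: 0.0168
gripper_force: 41.7
```

```bash
python3 p.py
```

```text
5.9 [0.5904 0.2182 0.0492] 12.8 tray [50.9 66. ] F tray [-8.3  1. ] 0.2706018816474478 0.01676323110385851 41.65359556674957
```

>>> apply_moves(steps=[-0.15,-0.03,0,0,-0.3,-0.07,0,0,-0.35,-0.08,0,0,-0.35,-0.08,0,0])

```text
clock: 6.23
position: [0.5902, 0.218, 0.0493]
ee_rot: [-0.001, 0.624, 0.781, -0.001]
contact_force: [-5.1, -0.1, -5.0]
width: 0.0163
gripper_force: 41.1
```

```bash
python3 p.py
```

```text
6.2333 [0.5902 0.218  0.0493] 12.8 tray [50.7 65.9] F tray [-5.  1.] -4.96427372285144 0.016335009520450108 41.13736867904663
```

>>> apply_moves(steps=[0,0,0,0,0,0,0,0,0,0,0,0,0,0,2,0,0,0,6,0,0,0,10,0,0,0,12,0,0,0,12,0], jaw=110)

```text
clock: 6.9
position: [0.5972, 0.2189, 0.1773]
ee_rot: [0.005, 0.624, 0.781, 0.006]
contact_force: [0.5, -0.4, 0.2]
width: 0.0486
gripper_force: 0.0
```

```bash
python3 p.py; python3 - <<'E'
from h import *
a=get_image("side");b=get_image("top")
o=np.zeros((560,800,3),np.uint8)
o[:,:400]=cv2.resize(a[240:380,180:280+0],(400,560)) if 0 else cv2.resize(a[250:390,160:260],(400,560))
o[:,400:]=cv2.resize(b[140:266,150:240],(400,560))
cv2.imwrite("pics/park.png",cv2.convertScaleAbs(o[:,:,::-1],alpha=1.3))
E
```

```text
6.9 [0.5972 0.2189 0.1773] 12.8 tray [57.7 65.3] F tray [ 0.4 -0.5] 0.18940368033019583 0.04859584801263184 0.0
```

View pics/park.png

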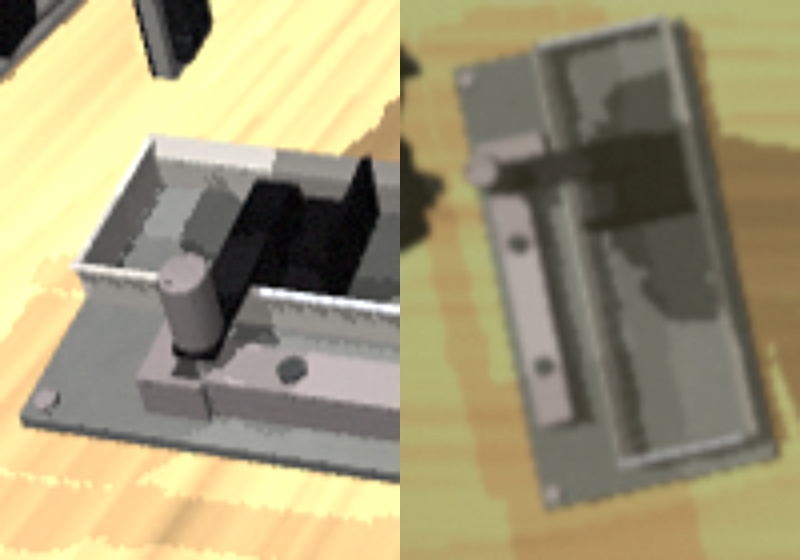

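The view shows the knob parked in the notch and the track free in front of the follower. Now tin B.

>>> apply_moves(steps=[-1.1,-3.5,-0.2,-7.1,-2.2,-7,-0.4,-14.2,-3.3,-10.5,-0.6,-21.3,-4.4,-14,-0.8,-28.4,-5.5,-17.5,-1,-35.5,-6.6,-21,-1.2,-42.6,-7.7,-24.5,-1.4,-49.7,-8.8,-28,-1.6,-56.8], jaw=0, newtons=35)

```text
clock: 7.67
position: [0.5026, -0.0635, 0.1522]
ee_rot: [-0.001, 0.922, 0.388, -0.001]
contact_force: [0.5, -0.2, 0.7]
width: 0.0855
gripper_force: 0.0
```

>>> apply_moves(steps=[-1.1,-3.5,-0.2,-7.1,-2.2,-7,-0.4,-14.2,-3.3,-10.5,-0.6,-21.3,-4.4,-14,-0.8,-28.4,-5.5,-17.5,-1,-35.5,-6.6,-21,-1.2,-42.6,-7.3,-24.4,-1.4,-49.7,-7.3,-24.4,-1.6,-56.8])

```text
clock: 8.33
position: [0.4298, -0.3125, 0.1364]
ee_rot: [0.002, 0.995, -0.1, -0.0]
contact_force: [-0.4, -0.6, 0.0]
width: 0.0854
gripper_force: 0.0
```

```bash
python3 p.py
```

```text
8.3333 [ 0.4298 -0.3125  0.1364] -101.5 tray [-220.6 -417.4] F tray [-0.5 -0.5] 0.014137861298533227 0.08543959793860462 0.0
```

>>> apply_moves(steps=[0.2,0.2,-1,-7,0.2,0.2,-2.5,-12.6,0.2,0.2,-3,-12.6,0.2,0.2,-3,-12.6])

```text
clock: 8.67
position: [0.4316, -0.303, 0.1053]
ee_rot: [-0.001, 0.979, -0.202, -0.002]
contact_force: [-0.9, 0.3, -0.7]
width: 0.0851
gripper_force: 0.0
```

```bash
python3 p.py
```

```text
8.6667 [ 0.4316 -0.303   0.1053] -113.3 tray [-216.8 -408.5] F tray [-0.8  0.5] -0.6728152391088401 0.08514525530445223 0.0
```

>>> apply_moves(steps=[0.45,-0.1,-2,-0.8,0.45,-0.1,-5,-0.8,0.45,-0.1,-6.8,-0.8,0.45,-0.1,-6.8,-0.8,0.45,-0.1,-6.8,-0.8])

```text
clock: 9.08
position: [0.4373, -0.3046, 0.0394]
ee_rot: [-0.0, 0.978, -0.209, -0.001]
contact_force: [-0.1, 0.3, -0.1]
width: 0.0856
gripper_force: 0.0
```

>>> apply_moves(steps=[0,0,0,0,0,0,0,0,0,0,0,0,0,0,0,0], jaw=255)

```text
clock: 9.42
position: [0.4386, -0.306, 0.0415]
ee_rot: [0.001, 0.978, -0.21, 0.001]
contact_force: [-0.5, 1.0, 6.1]
width: 0.0555
gripper_force: 37.6
```

```bash
python3 p.py; python3 - <<'E'
from h import *
im=get_image("side")
cv2.imwrite("pics/g1.png",cv2.resize(im[90:230,320:480,::-1],None,fx=4,fy=4,interpolation=cv2.INTER_CUBIC))
E
```

```text
9.4167 [ 0.4386 -0.306   0.0415] -114.2 tray [-210.7 -413. ] F tray [-0.3  1.1] 6.11484336507347 0.05554822857958588 37.579137682914734
```

View pics/g1.png

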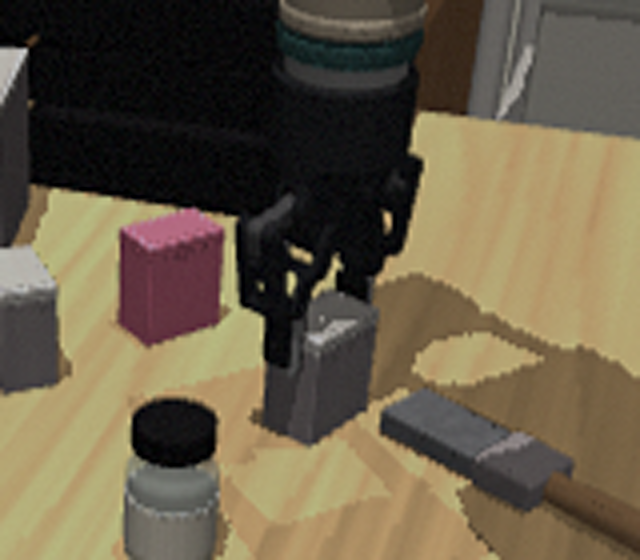

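>>> apply_moves(steps=[0,0,2.5,0,0,0,6.5,0,0,0,10.5,0,0,2.5,12.5,4,0.3,6,12.5,10,0.6,10,12.5,16,0.9,14,12.5,22,1.2,18,12.5,28])

```text
clock: 10.13
position: [0.4491, -0.1235, 0.1652]
ee_rot: [0.0, 0.999, 0.035, 0.0]
contact_force: [0.4, -0.5, -1.5]
width: 0.0556
gripper_force: 38.5
```

>>> apply_moves(steps=[0.3,4,0,5,0.6,8,0,8.7,0.9,12,0,8.7,1.3,16,0,8.7,1.7,20,0,8.7,2.1,23,0,8.7,2.1,25,0,8.7,2.1,25,0,8.7])

```text
clock: 10.8
position: [0.4703, 0.1287, 0.165]
ee_rot: [-0.001, 0.994, 0.111, 0.0]
contact_force: [0.5, -0.4, -1.3]
width: 0.0553
gripper_force: 38.6
```

```bash
python3 p.py
```

```text
10.8 [0.4703 0.1287 0.165 ] -77.3 tray [-85.7   4.6] F tray [ 0.5 -0.5] -1.325893909650478 0.055282621045430226 38.616095781326294
```

>>> apply_moves(steps=[0.26,-0.41,-2,-0.2,0.26,-0.41,-5,-0.2,0.26,-0.41,-6.5,-0.2,0.26,-0.41,-6.5,-0.2,0.26,-0.41,-6.5,-0.2])

```text
clock: 11.22
position: [0.4725, 0.1201, 0.0995]
ee_rot: [0.0, 0.994, 0.107, -0.001]
contact_force: [0.8, -1.0, -1.3]
width: 0.0553
gripper_force: 38.5
```

```bash
python3 p.py; python3 - <<'E'
from h import *
b=get_image("top"); a=get_image("side")
o=np.zeros((520,800,3),np.uint8)
o[:,:400]=cv2.resize(b[150:267,150:240],(400,520))
o[:,400:]=cv2.resize(a[250:393,225:335],(400,520))
cv2.imwrite("pics/pl1.png",cv2.convertScaleAbs(o[:,:,::-1],alpha=1.3))
E
```

```text
11.2167 [0.4725 0.1201 0.0995] -77.8 tray [-85.4  -4.3] F tray [ 0.6 -1.2] -1.2795892555573425 0.05533571772752496 38.473713397979736
```

View pics/pl1.png

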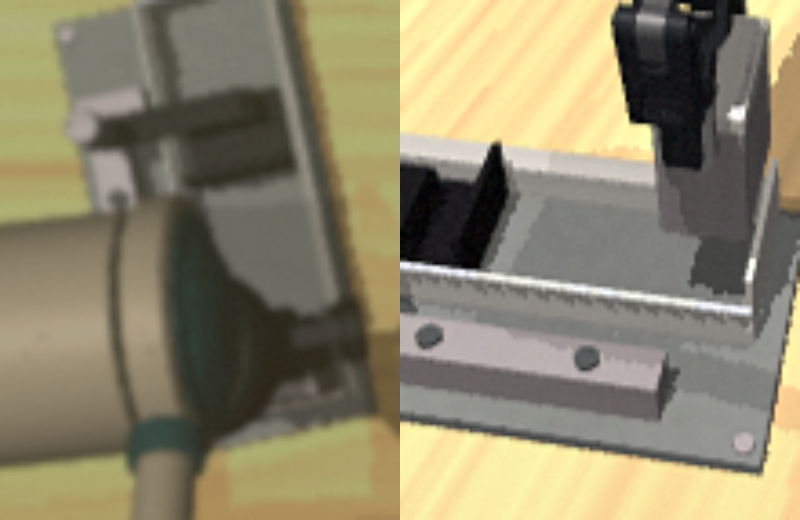

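>>> apply_moves(steps=[0.05,0.45,-0.3,0.3,0.05,0.45,-1,0.3,0.05,0.45,-2,0.3,0.05,0.45,-3,0.3,0.05,0.45,-3.3,0.3,0.05,0.45,-3.3,0.3])

```text
clock: 11.82
position: [0.4732, 0.1254, 0.0662]
ee_rot: [0.0, 0.994, 0.109, -0.001]
contact_force: [-0.5, 0.3, -1.4]
width: 0.0554
gripper_force: 38.5
```

```bash
python3 p.py
```

```text
11.8167 [0.4732 0.1254 0.0662] -77.4 tray [-83.6   0.7] F tray [-0.4  0.4] -1.403348718022715 0.055442692934986666 38.5397082567215
```

>>> apply_moves(steps=[0.01,-0.05,-0.4,0,0.01,-0.05,-0.8,0,0.01,-0.05,-1.1,0,0.01,-0.05,-1.3,0,0.01,-0.05,-1.45,0,0.01,-0.05,-1.45,0])

```text
clock: 12.32
position: [0.4736, 0.1248, 0.0521]
ee_rot: [0.0, 0.994, 0.109, -0.0]
contact_force: [-0.2, 0.1, -1.5]
width: 0.0555
gripper_force: 38.5
```

```bash
python3 p.py
```

```text
12.3167 [0.4736 0.1248 0.0521] -77.4 tray [-83.3   0. ] F tray [-0.2  0.2] -1.5381525471026047 0.05554850484588296 38.53958487510681
```

Inside the walls without touching. Lower the last few mm to contact.

>>> apply_moves(steps=[0,0,-0.15,0,0,0,-0.3,0,0,0,-0.4,0,0,0,-0.4,0])

```text
clock: 12.65
position: [0.4741, 0.1248, 0.0495]
ee_rot: [0.0, 0.994, 0.109, 0.0]
contact_force: [-2.3, -1.0, 8.9]
width: 0.055
gripper_force: 39.6
```

>>> apply_moves(steps=[0,0,0.1,0,0,0,0.1,0,0,0,0.1,0,0,0,0.5,0,0,0,3,0,0,0,7,0,0,0,10,0,0.6,-2,11,0], jaw=0)

```text
clock: 13.32
position: [0.4816, 0.1072, 0.163]
ee_rot: [-0.001, 0.994, 0.111, 0.004]
contact_force: [1.0, 0.7, 0.3]
width: 0.085
gripper_force: 0.0
```

>>> apply_moves(steps=[1.3,-3.7,0,3,2.6,-7.4,0,6,3.9,-11.1,0,10,5.2,-14.8,0,14,6.5,-18.5,0,18,7.8,-22.2,0,22,9.1,-26,0,25,10.4,-29.7,0,26.9])

```text
clock: 13.98
position: [0.584, -0.1942, 0.1584]
ee_rot: [-0.0, 0.941, 0.339, 0.0]
contact_force: [0.7, -0.5, -0.9]
width: 0.0854
gripper_force: 0.0
```

>>> apply_moves(steps=[1.3,-3.7,0,0,2.6,-7,-1,0,3.8,-9.9,-2.5,0,3.8,-9.9,-5,0,3.8,-9.9,-5.5,0,3.8,-9.9,-5.5,0])

```text
clock: 14.48
position: [0.6197, -0.2901, 0.1005]
ee_rot: [-0.003, 0.941, 0.337, -0.002]
contact_force: [0.2, 0.6, -0.0]
width: 0.0854
gripper_force: 0.0
```

```bash
python3 p.py; python3 - <<'E'
from h import *
b=get_image("top"); a=get_image("side")
o=np.zeros((520,800,3),np.uint8)
o[:,:400]=cv2.resize(b[145:262,150:240],(400,520))
o[:,400:]=cv2.resize(a[100:243,280:390],(400,520))
cv2.imwrite("pics/pl2.png",cv2.convertScaleAbs(o[:,:,::-1],alpha=1.3))
E
```

```text
14.4833 [ 0.6197 -0.2901  0.1005] -50.6 tray [ -30.3 -436.6] F tray [0.3 0.6] -0.008658535614282543 0.08536979499732425 0.0
```

View pics/pl2.png

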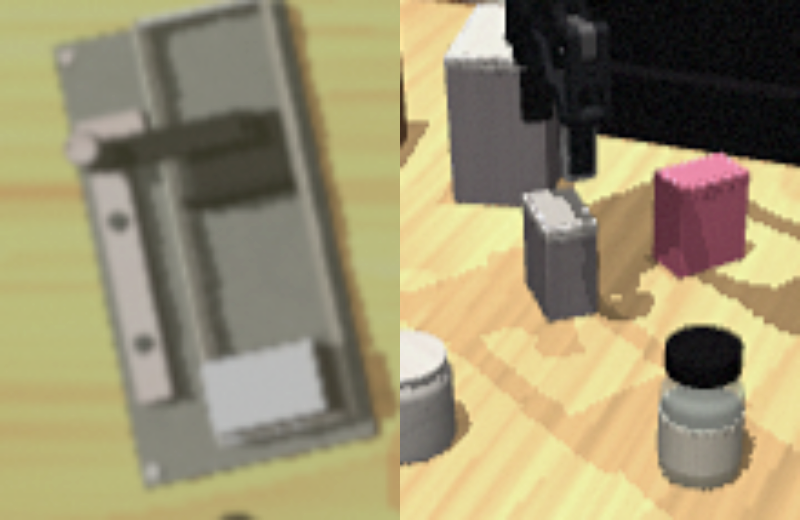

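Tin B stands in the track at the front, and the gripper is above tin A. Descend and grip.

>>> apply_moves(steps=[0.2,-0.3,-2,0,0.2,-0.3,-4.5,0,0.2,-0.3,-6.2,0,0.2,-0.3,-6.2,0,0.2,-0.3,-6.2,0])

```text
clock: 15.0
position: [0.624, -0.2933, 0.0424]
ee_rot: [0.0, 0.941, 0.338, 0.0]
contact_force: [0.0, 0.5, 0.4]
width: 0.0858
gripper_force: 0.0
```

>>> apply_moves(steps=[0,0,0,0,0,0,0,0,0,0,0,0,0,0,0,0], jaw=255)

```text
clock: 15.33
position: [0.625, -0.2945, 0.0438]
ee_rot: [0.001, 0.941, 0.338, 0.001]
contact_force: [0.7, 0.6, 6.6]
width: 0.0549
gripper_force: 39.0
```

```bash
python3 p.py; python3 -c "
from h import *
print(t2w(-.022,0))"
```

```text
15.3333 [ 0.625  -0.2945  0.0438] -50.5 tray [ -26.2 -442.1] F tray [0.9 0.5] 6.648195426582362 0.054912940926753175 38.99574279785156
[0.53349013 0.13800447]
```

>>> apply_moves(steps=[0,0,2.5,0,0,0,6.5,0,0,0,10.5,0,-0.5,2.5,12,-3,-1.3,6.2,12,-7,-2.1,10,12,-11,-2.9,13.8,12,-15,-3.7,17.6,12,-19])

```text
clock: 16.0
position: [0.5861, -0.1169, 0.162]
ee_rot: [0.0, 0.984, 0.175, 0.0]
contact_force: [0.4, -0.1, -0.8]
width: 0.0555
gripper_force: 38.2
```

>>> apply_moves(steps=[-0.8,4,0,-3,-1.6,8,0,-6,-2.5,12,0,-8,-3.4,16,0,-8,-4.3,20,0,-8,-5.3,23.5,0,-8,-5.4,25.5,0,-8,-5.4,25.5,0,-8])

```text
clock: 16.67
position: [0.5317, 0.1411, 0.1619]
ee_rot: [-0.001, 0.994, 0.111, 0.0]
contact_force: [1.1, -0.8, -1.3]
width: 0.0552
gripper_force: 38.2
```

>>> apply_moves(steps=[0,0,-2,0,0,0,-4.5,0,0,0,-6,0,0,0,-6,0,0,0,-6,0])

```text
clock: 17.08
position: [0.5326, 0.1362, 0.1011]
ee_rot: [0.0, 0.994, 0.108, -0.001]
contact_force: [-0.3, 0.9, -0.7]
width: 0.0548
gripper_force: 38.1
```

```bash
python3 p.py
```

```text
17.0833 [0.5326 0.1362 0.1011] -77.6 tray [-23.3  -1.6] F tray [-0.1  1. ] -0.7070008034961313 0.05480806346972845 38.12880098819733
```

Correct +1.6 mm in tray y and lower; bottom should reach the floor near TCP z 0.052.

>>> apply_moves(steps=[-0.03,0.16,-1,0.1,-0.03,0.16,-2.2,0.1,-0.03,0.16,-3.1,0.1,-0.03,0.16,-3.1,0.1])

```text
clock: 17.42
position: [0.5317, 0.1381, 0.0692]
ee_rot: [0.0, 0.994, 0.109, -0.001]
contact_force: [-0.9, 0.2, -1.7]
width: 0.0554
gripper_force: 38.2
```

```bash
python3 p.py
```

```text
17.4167 [0.5317 0.1381 0.0692] -77.5 tray [-23.7   0.5] F tray [-0.8  0.4] -1.7182780886081912 0.05537314164409148 38.193399310112
```

>>> apply_moves(steps=[0,-0.04,-0.4,0,0,-0.04,-0.8,0,0,-0.04,-1.1,0,0,-0.04,-1.35,0,0,-0.04,-1.5,0,0,-0.04,-1.6,0,0,-0.04,-1.7,0,0,-0.04,-1.7,0])

```text
clock: 18.08
position: [0.5325, 0.138, 0.0533]
ee_rot: [0.0, 0.994, 0.109, -0.0]
contact_force: [0.0, -0.4, -1.6]
width: 0.0551
gripper_force: 38.2
```

```bash
python3 p.py
```

```text
18.0833 [0.5325 0.138  0.0533] -77.4 tray [-23.    0.2] F tray [-0.  -0.4] -1.5765798489808498 0.05513170781517996 38.1937301158905
```

>>> apply_moves(steps=[0,0,-0.1,0,0,0,-0.2,0,0,0,-0.3,0,0,0,-0.3,0])

```text
clock: 18.42
position: [0.5327, 0.1381, 0.0517]
ee_rot: [0.0, 0.994, 0.109, 0.0]
contact_force: [-2.5, -0.5, 6.9]
width: 0.0552
gripper_force: 39.2
```

>>> apply_moves(steps=[0,0,0.1,0,0,0,0.1,0,0,0,0.1,0,0,0,0.5,0,0,0,3,0,0,0,7,0,0,0,10,0,0,0,11,0], jaw=0)

```text
clock: 19.08
position: [0.5353, 0.1384, 0.1652]
ee_rot: [-0.0, 0.994, 0.109, 0.004]
contact_force: [1.3, 0.6, 0.7]
width: 0.0852
gripper_force: 0.0
```

>>> apply_moves(steps=[0.7,1,0,7,1.4,2,0,14,2.1,3,0,21,2.8,4,0,28,3.5,5,0,35,4.2,6,0,42,4.9,7,0,49,5.7,8,0,56], jaw=110, newtons=40)

```text
clock: 19.75
position: [0.5892, 0.2184, 0.1595]
ee_rot: [-0.0, 0.825, 0.566, -0.001]
contact_force: [0.1, -0.4, -0.8]
width: 0.0487
gripper_force: 0.0
```

>>> apply_moves(steps=[0,0,0,7,0,0,0,14,0,0,0,21,0,0,0,28,0,0,-2,34.2,0,0,-4,34.2,0,0,-4,34.2,0,0,-4,34.2])

```text
clock: 20.42
position: [0.5883, 0.2177, 0.1189]
ee_rot: [-0.001, 0.624, 0.781, -0.002]
contact_force: [0.7, 0.0, 0.4]
width: 0.0485
gripper_force: 0.0
```

```bash
python3 p.py; python3 - <<'E'
from h import *
a=get_image("side")
cv2.imwrite("pics/k2.png",cv2.convertScaleAbs(cv2.resize(a[240:390,160:345,::-1],None,fx=4,fy=4),alpha=1.2))
E
```

```text
20.4167 [0.5883 0.2177 0.1189] 12.7 tray [48.7 66. ] F tray [ 0.7 -0.1] 0.40920364085435845 0.04854672411538404 0.0
```

View pics/k2.png

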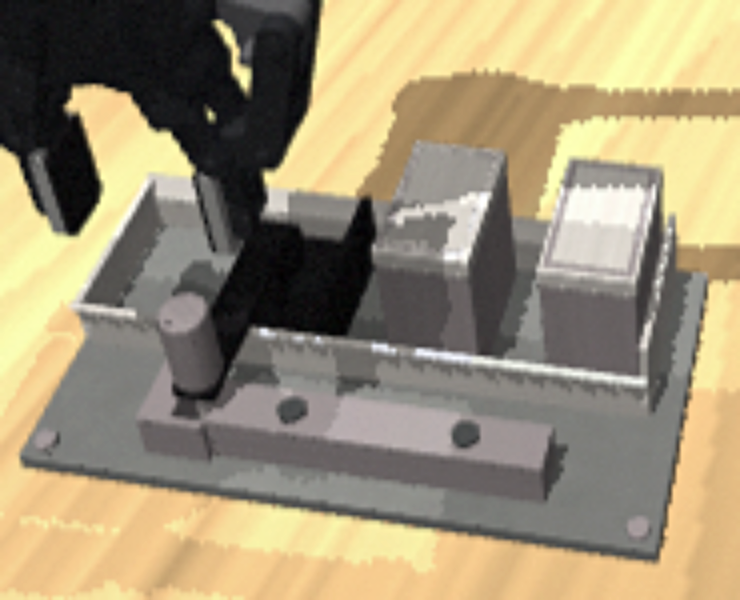

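Both tins are upright in the track and the knob is still parked. I'll go down and grip it.

>>> apply_moves(steps=[0.2,0.05,-2,0,0.2,0.05,-4.5,0,0.2,0.05,-6.3,0,0.2,0.05,-6.8,0,0.2,0.05,-6.8,0])

```text
clock: 20.88
position: [0.5911, 0.2184, 0.0518]
ee_rot: [-0.0, 0.624, 0.781, -0.001]
contact_force: [0.5, 0.2, 0.7]
width: 0.0489
gripper_force: 0.0
```

>>> apply_moves(steps=[0,0,0,0,0,0,0,0,0,0,0,0,0,0,0,0,0,0,0,0], jaw=255)

```text
clock: 21.3
position: [0.5901, 0.2183, 0.0542]
ee_rot: [-0.001, 0.624, 0.781, -0.001]
contact_force: [-5.6, -0.3, 5.0]
width: 0.0165
gripper_force: 38.9
```

```bash
python3 p.py
```

```text
21.3 [0.5901 0.2183 0.0542] 12.8 tray [50.6 66.2] F tray [-5.6  0.9] 4.981768090708439 0.01650268089641866 38.862905502319336
```

>>> apply_moves(steps=[0.15,0.03,0.2,0,0.3,0.07,0.2,0,0.4,0.09,0.2,0,0.4,0.09,0.2,0,0.4,0.09,0.2,0])

```text
clock: 21.72
position: [0.5905, 0.2184, 0.0543]
ee_rot: [-0.003, 0.624, 0.781, -0.004]
contact_force: [-9.4, -2.8, 3.4]
width: 0.0165
gripper_force: 40.5
```

```bash
python3 p.py
```

```text
21.7167 [0.5905 0.2184 0.0543] 12.8 tray [51.  66.1] F tray [-9.8 -0.7] 3.3918564573624854 0.016464303049356182 40.49649238586426
```

>>> apply_moves(steps=[0.1,0.02,0,0,0.2,0.04,0,0,0.27,0.06,0,0,0.27,0.06,0,0])

```text
clock: 22.05
position: [0.5928, 0.2189, 0.0542]
ee_rot: [-0.003, 0.624, 0.781, -0.004]
contact_force: [-9.1, -3.9, 2.4]
width: 0.0164
gripper_force: 40.6
```

```bash
python3 p.py
```

```text
22.05 [0.5928 0.2189 0.0542] 12.8 tray [53.4 66.2] F tray [-9.7 -1.8] 2.4395265203447023 0.016350208651107215 40.57021737098694
```

Free of the edge by about 2.5 mm. Slide out of the notch, tray −y by 14 mm.

>>> apply_moves(steps=[0.05,-0.25,0,0,0.11,-0.5,0,0,0.17,-0.75,0,0,0.22,-1.0,0,0,0.28,-1.25,0,0,0.3,-1.37,0,0,0.3,-1.37,0,0])

```text
clock: 22.63
position: [0.5958, 0.2055, 0.0543]
ee_rot: [-0.004, 0.624, 0.781, -0.004]
contact_force: [-9.9, -2.0, 1.9]
width: 0.0162
gripper_force: 40.6
```

```bash
python3 p.py
```

```text
22.6333 [0.5958 0.2055 0.0543] 12.7 tray [53.4 52.4] F tray [-10.1   0.2] 1.898636815598644 0.016240394481839376 40.56445062160492
```

>>> apply_moves(steps=[-0.3,-0.07,0,0,-0.7,-0.15,0,0,-1.1,-0.24,0,0,-1.5,-0.33,0,0,-1.9,-0.42,0,0,-2.2,-0.48,0,0,-2.5,-0.55,0,0,-2.8,-0.62,0,0])

```text
clock: 23.3
position: [0.5688, 0.1995, 0.0544]
ee_rot: [-0.003, 0.624, 0.781, -0.003]
contact_force: [-6.4, -0.4, 0.2]
width: 0.0164
gripper_force: 40.3
```

```bash
python3 p.py
```

```text
23.3 [0.5688 0.1995 0.0544] 12.8 tray [25.7 52.4] F tray [-6.3  1. ] 0.2132172013932615 0.016364088524839022 40.26766777038574
```

>>> apply_moves(steps=[-0.25,-0.06,0,0,-0.5,-0.11,0,0,-0.75,-0.17,0,0,-1.0,-0.22,0,0,-1.25,-0.28,0,0,-1.5,-0.33,0,0,-1.75,-0.39,0,0,-1.9,-0.42,0,0])

```text
clock: 23.97
position: [0.5503, 0.1953, 0.0544]
ee_rot: [-0.002, 0.624, 0.781, -0.003]
contact_force: [-6.2, -1.4, 0.2]
width: 0.0162
gripper_force: 40.2
```

```bash
python3 p.py; python3 - <<'E'
from h import *
a=get_image("side")
cv2.imwrite("pics/e1.png",cv2.convertScaleAbs(cv2.resize(a[220:390,160:345,::-1],None,fx=3.5,fy=3.5),alpha=1.2))
E
```

```text
23.9667 [0.5503 0.1953 0.0544] 12.8 tray [ 6.8 52.3] F tray [-6.4  0. ] 0.21214906312040333 0.016189214426868964 40.19271433353424
```

View pics/e1.png

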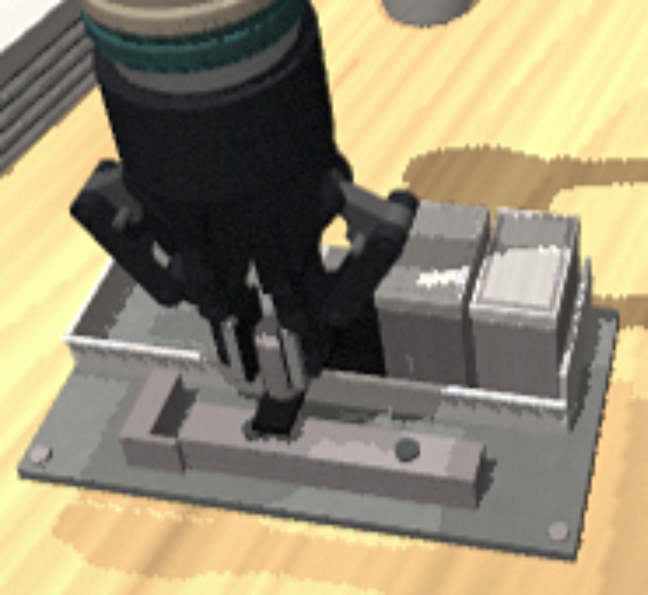

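The tins are nearly home and about 5 mm remains (follower 0.074). Continue in small steps.

>>> apply_moves(steps=[-0.1,-0.02,0,0,-0.2,-0.04,0,0,-0.3,-0.07,0,0,-0.4,-0.09,0,0,-0.5,-0.11,0,0,-0.55,-0.12,0,0,-0.55,-0.12,0,0])

```text
clock: 24.6
position: [0.5455, 0.1942, 0.0544]
ee_rot: [-0.002, 0.624, 0.781, -0.002]
contact_force: [-5.2, -0.3, 0.3]
width: 0.0164
gripper_force: 40.1
```

```bash
python3 p.py
```

```text
24.6 [0.5455 0.1942 0.0544] 12.8 tray [ 1.9 52.3] F tray [-5.1  0.9] 0.30169557588205775 0.01638150421855565 40.12072563171387
```

>>> apply_moves(steps=[-0.1,-0.02,0,0,-0.2,-0.04,0,0,-0.25,-0.06,0,0,-0.25,-0.06,0,0])

```text
clock: 24.93
position: [0.545, 0.1941, 0.0544]
ee_rot: [-0.001, 0.624, 0.781, -0.001]
contact_force: [-4.8, 0.5, 0.7]
width: 0.0168
gripper_force: 40.1
```

```bash
python3 p.py
```

```text
24.9333 [0.545  0.1941 0.0544] 12.8 tray [ 1.4 52.3] F tray [-4.6  1.5] 0.6889270635672555 0.016793988992720877 40.057289600372314
```

>>> apply_moves(steps=[-0.1,-0.02,0,0,-0.2,-0.04,0,0,-0.25,-0.06,0,0,-0.25,-0.06,0,0])

```text
clock: 25.27
position: [0.5449, 0.1941, 0.0545]
ee_rot: [0.001, 0.624, 0.781, 0.001]
contact_force: [0.2, 3.2, -4.7]
width: 0.0163
gripper_force: 39.8
```

>>> apply_moves(steps=[0,0,0,0,0,0,0,0,0,0,0,0,0,0,1,0,0,0,4.5,0,0,0,8.5,0,0,0,12,0,0,0,14,0], jaw=110)

```text
clock: 25.93
position: [0.5459, 0.1938, 0.2]
ee_rot: [0.003, 0.624, 0.781, 0.003]
contact_force: [1.0, -0.2, 0.5]
width: 0.0486
gripper_force: 0.0
```

```bash
python3 p.py; python3 - <<'E'
from h import *
a=get_image("side"); b=get_image("top")
o=np.zeros((520,800,3),np.uint8)
o[:,:400]=cv2.resize(b[140:257,150:240],(400,520))
o[:,400:]=cv2.resize(a[240:390,200:345],(400,520))
cv2.imwrite("pics/end.png",cv2.convertScaleAbs(o[:,:,::-1],alpha=1.3))
E
```

```text
25.9333 [0.5459 0.1938 0.2   ] 12.8 tray [ 2.2 51.8] F tray [ 0.9 -0.4] 0.5421732512202162 0.04860831291103999 0.0
```

View pics/end.png

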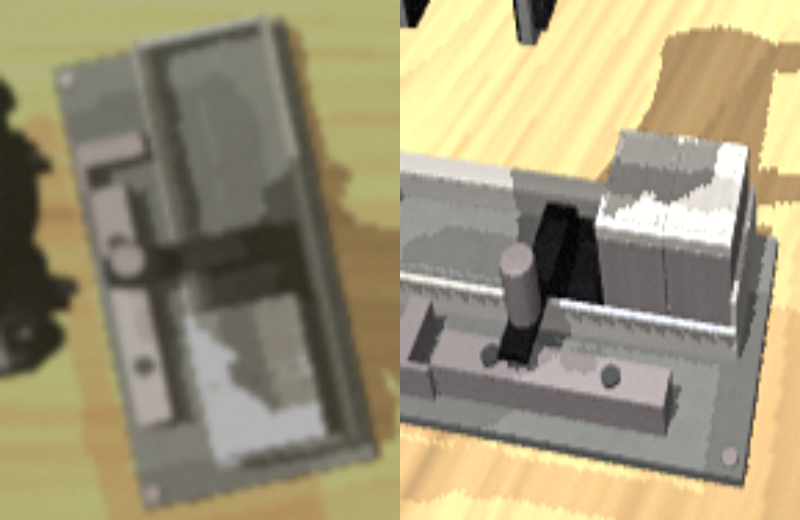

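The follower holds both tins together, upright, against the front stop. The gripper is clear.

```bash
python3 -c "
from rig import *
print(sign_off())"
```

```text
the job is handed in; nothing more can be done
None
```

The job is done and handed in at about 26 s: both tins stand upright against the front stop, held by the follower, which was eased forward under control, and I did not touch the jar, the can or the pink tin.

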